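Seat a mounting post in its spring-plunger holder

TASK

Take the steel post with the square orange head out of its blue parking stand and slide it, foot first and upright, into the bore of the aluminium post holder, past the side spring plunger, until it is fully home with the spring seat inside pressed right down; let go, so that the plunger alone holds it there. The height of that seat is set differently each time and cannot be seen, so feel for it, and be gentle: never push the post with more than about 20 N. Leave the vial, the small beaker and the petri dish where they stand.

Things in the scene. Friction and masses are not known exactly. Their poses are not given: they have to be found in the camera images.
- post: Loose steel post, 150 g (varies), standing upright in the blue stand. Origin at the centre of the underside of its foot, z up along the post. Round shaft 14 mm in diameter from z = 0 to 100 mm; the lowest 8 mm taper down to an 8 mm wide foot. On top a square orange head 22 x 22 mm, from z = 100 to 122 mm, its flats facing the post's own +-x and +-y: grip it there.
- stand: Fixed blue block 60 x 60 x 45 mm; origin at the centre of its underside, z up. A blind hole 15.5 mm wide in its middle goes down to 10 mm above the worktop; the post stands on that floor, so 35 mm of its shaft are inside.
- holder: Fixed post holder: aluminium block 40 x 40 mm on a dark base plate 76 x 76 x 10 mm, 90 mm high in all; origin at the centre of its underside, z up. The vertical bore in the middle of the block is 15.5 mm wide with a 1 mm chamfer. A brass barrel with a red knob stands out level on its +x side, up to 46 mm from the axis, 64 to 80 mm above the worktop.
- holder_rim (a point): Centre of the bore's mouth at the top of the holder, 90 mm above the worktop; axes as the holder's.
- plunger (a joint): How far the side plunger is pushed back (m): 0 at rest, about 0.0018 with the 14 mm shaft beside it. Its ball nose, 10 mm across, lies 18 mm below the bore's mouth and stands 4 mm into the bore from the holder's +x side; spring 5 N plus 1 N per mm. Riding over takes about 5 to 15 N down; below 30 mm depth of the foot only a few newtons of friction are left, which also hold the post.
- seat (a joint): How far the spring seat at the bottom of the bore is pressed down (m): 0 free, 0.003 fully pressed on its solid stop; its spring takes only 0.6 N at first and 3 N when fully pressed, then resistance rises sharply. The free seat lies somewhere between 36 and 74 mm below the bore's mouth, set differently each time and not measured.
- vial_04: Bystander: amber glass vial with a blue cap, 23 mm wide, 48 mm high; origin at the centre of its underside.
- beaker_2: Bystander: small clear beaker, 48 x 50 mm, 62 mm high; origin at the centre of its underside.
- petri_dish: Bystander: flat clear dish, 65 mm wide, 13 mm high, with orange discs in it; origin at the centre of its underside.
There are look-alikes about, which are no part of the job. What is meant by the post is not black or turquoise, and is the smaller of those in its own colour.

How it is judged:
By the outcome, as a careful person would: the job done as asked, in the order asked, and still so for the second after the job is handed in, with the robot touching nothing.
It also fails if it takes over 51 s, if anything falls off the work surface, if the arm or the gripper's body presses on something with over 40 N, if the wrist force passes 120 N, or if a joint passes its speed limit or range.

ROBOT

A 6-joint arm with a two-finger parallel gripper is mounted at the origin on a cart in front of the work surface, level with it; the furniture and walls round the work are solid. World frame = base frame: x ahead of the robot, y to its left, z up, the work surface at z = 0. Lengths are in mm, angles in rad, forces in N, time in s.
With the tool pointing down it reaches from about 300 to 775 mm from the base axis. Payload 14.6 kg.
Tool frame: the origin (TCP) lies at the very end of the fingers, on their centre line; the grasp point (between the pads) lies 19 mm behind it; z points along the fingers, y is the line along which they close (so a half turn about z gives the same grasp; the last joint's range is limited). The gripper opens to 94 mm and grips with 3 to 60 N. Pads are 16 mm wide; open, the fingers measure 119 mm over their backs; the gripper's body (75 mm by 177 mm) begins 78 mm behind the grasp point.
Start: joints at [-1.23, 0.3, 1.521, -0, 1.321, -0.067], TCP at [218.117, -504.89, 205.446] pointing down, gripper open.
Joint ranges: [-3.03, 3.03], [-0.79, 2.21], [0.23, 2.52], [-1.04, 4.18], [0, 3.07], [-2.55, 2.55]. Speed limits (rad/s): [2.22, 2.22, 2.57, 3.14, 3.14, 3.14].

INTERFACE

Orientations are given as [roll, pitch, yaw] about the fixed x, y, z axes, in that order (R = Rz(yaw) Ry(pitch) Rx(roll)).
In Python, from cell import manip gives the robot as it stands.
- The arm moves only by the tool servo_tool, never from a script. Its argument "motion" is a list that holds one entry, the list of rows, each a list of 7 numbers: the shift along the world's x, y, z as a fraction of full scale, then the turn, a rotation vector about the world's x, y, z as a fraction of full scale, then the closure, from 0 (fully open) to 1 (shut). In form: [[[x, y, z, rx, ry, rz, gripper], ...]]. A call has 1 to 10 rows; each row is the pose to reach, as a shift and turn from the pose commanded when the call began, turning the shorter way round; what a row does not reach only later rows make up. Full scale, the value 1, is 0.5 m for a shift and pi rad for a turn. A row lasts 1/10 s, in which the tool goes at most 50 mm and 8.59 degrees, less where a joint would pass 70% of its speed; a pose out of reach is approached as far as the arm can. A call with a number of a shift or a turn outside -1 to 1 is refused whole. A call with a gripper value outside its range is refused whole. The fingers move at their own pace and stop on an object; "newtons" is the grip in N (left out, the last holds). Time passes only in rows, so rows that repeat a pose let the fingers close. It gives the time, the measured TCP pose, the force, the opening and the grip force at its end, in the units of the state.
- manip.read_state(): the state, without advancing time (a new reading comes with each control period).
- manip.camera(name): name is "side" or "top" or "wrist"; returns a dict with "frame" (480x640x3 uint8, red, green, blue), "range_z" (480x640 float32, mm along the optical axis (not along the pixel's ray), 0 where there is no reading), "vfov" (degrees; the focal length in pixels is half the picture's height over the tangent of half this angle, whatever the lens; pixels are square), "cx", "cy" (the principal point, pixels), "k1" (the pictures are not rectified: a ray, as slopes to the right and down, at radius r is drawn at 1 + k1 r^2 times it, then the intrinsics apply), "cam_to_world" (4x4, takes a point from camera to world coordinates). Camera axes: x right, y down, z forward; pixel columns grow to the right and rows downward; lengths in mm; the calibration is good to about 2 mm. A picture is of the moment at which its call begins.
- manip.sign_off(): hands the job in; it is judged then, once.
The state is a dict: "clock": time; "joints": joint angles; "qd": joint speeds; "effort": joint torques, N m; "eef_pos": TCP position; "eef_rot": TCP orientation; "wrist_force": force on the tool from outside, world axes, zero at the start; "moment": the same for the moment, N m; "finger_gap": finger opening in mm; "finger_force": force on a finger pad.
Only numpy, scipy, OpenCV 4.12 (cv2) and the standard library are available. Lean on these libraries where they do the work, as an engineer would, in place of code of your own. Each camera call takes 0.05 s, during which the arm holds its last target. There are 200 camera calls.

## Working session

There is one attempt and no reset: what is moved stays moved. The work goes in short steps, Python scripts to look and compute and a tool call to move; the robot and the scene stay as the last step left them, time stands still between calls to the robot, and variables do not carry over. Pictures are saved under pics/ and viewed, at most 10 in all, crops included, and the job is handed in when it is done.

Besides the shell and the picture viewer there is one more tool, called after "Request:" as name(argument=value, ...), one argument or row to a line, values as JSON. servo_tool: Moves the arm, as the interface text tells. Its arguments: {"type":"object","properties":{"motion":{"type":"array"},"newtons":{"type":"number"}},"required":["motion"]}

```bash
ls; mkdir -p pics
cat > h.py <<'E'
import numpy as np, cv2, pickle
from cell import manip
def snap(n,tag):
    c=manip.camera(n); pickle.dump(c,open(f'pics/{tag}.pkl','wb'))
    cv2.imwrite(f'pics/{tag}.png',c['frame'][:,:,::-1]); return c
def load(tag): return pickle.load(open(f'pics/{tag}.pkl','rb'))
def ray(c,u,v):
    f=240/np.tan(np.radians(c['vfov'])/2)
    K=np.array([[f,0,c['cx']],[0,f,c['cy']],[0,0,1]])
    p=cv2.undistortPoints(np.array([[[u,v]]],float),K,np.array([c['k1'],0,0,0]))[0,0]
    return np.array([p[0],p[1],1.])
def at_z(c,u,v,z):
    T=c['cam_to_world']; d=T[:3,:3]@ray(c,u,v); o=T[:3,3]
    return o+d*(z-o[2])/d[2]
def at_r(c,u,v):
    T=c['cam_to_world']; r=c['range_z'][int(v),int(u)]
    return T[:3,:3]@ray(c,u,v)*r+T[:3,3]
E
python3 - <<'E'
from h import *
for n in('top','side'):
    c=snap(n,n+'0'); print(c['vfov'],c['cx'],c['cy'],c['k1'],c['cam_to_world'].round(3).tolist())
print(manip.read_state())
E
```

```text
pics
48.68901361969703 332.8298464645767 244.25364825178312 -0.1569751085970886 [[-0.01, -1.0, 0.029, 532.696], [-1.0, 0.011, 0.013, -8.404], [-0.014, -0.029, -0.999, 1035.38], [0.0, 0.0, 0.0, 1.0]]
42.04967320867482 327.5455743965303 236.18492333959364 -0.11045702847982951 [[0.564, 0.624, -0.541, 1087.15], [0.826, -0.421, 0.375, -341.753], [0.006, -0.658, -0.753, 788.655], [0.0, 0.0, 0.0, 1.0]]
{'clock': 0.1, 'joints': array([-1.22957968e+00,  3.00370403e-01,  1.52150916e+00,  1.82296094e-05,
        1.32070997e+00, -6.66044206e-02]), 'qd': array([-4.70029515e-04, -2.11484679e-03, -2.79023649e-03, -4.13153783e-05,
        1.71044136e-03, -4.47647066e-04]), 'effort': array([ 3.93862929e-04, -5.32645583e+01, -3.53285551e+01,  7.09389593e-02,
        2.34849192e-02, -7.06622336e-05]), 'eef_pos': array([ 218.05663026, -504.67249666,  204.97199325]), 'eef_rot': array([-3.14059916e+00, -8.39661437e-05,  4.07816509e-01]), 'wrist_force': array([-0.16722503, -0.11000163,  0.00462935]), 'moment': array([-0.0196129 , -0.02756766, -0.00131734]), 'finger_force': 0.0, 'finger_gap': 94.04091511169929}
```

View pics/top0.png

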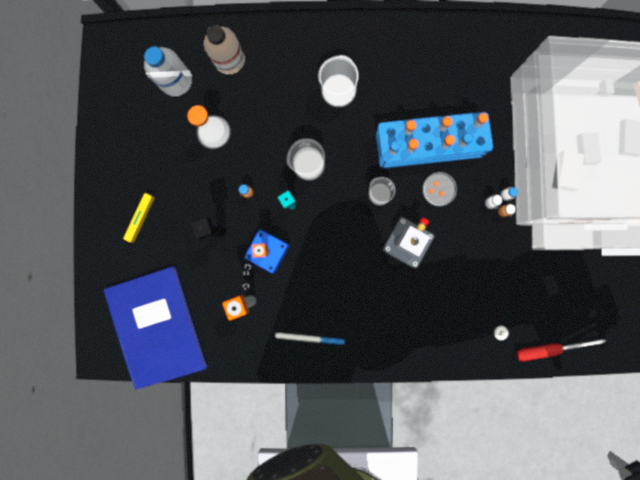

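View pics/side0.png

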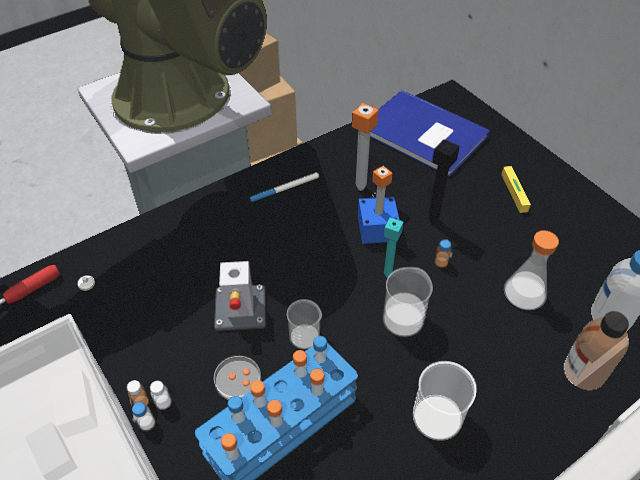

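The top view shows the post's head at about (260,251) on the blue stand. The holder's bore is near (414,241), with its red knob towards (424,224). The big orange look-alike is at (234,308) and the vial at (246,190).

Run:
```python
from h import *
c=load('top0'); f=c['frame'][:,:,::-1]
a=cv2.resize(f[220:330,195:305],(600,600)[:2],interpolation=cv2.INTER_CUBIC)[:, :]
b=cv2.resize(f[205:275,380:450],(600,600),interpolation=cv2.INTER_CUBIC)
cv2.imwrite('pics/crop0.png',cv2.resize(np.hstack([a,b]),(800,400)))
for n,u,v,z in [('post',260,251,132),('holder',414,241,90),('knob',424,224,72),('bigpost',234,308,150)]: print(n,at_z(c,u,v,z).round(1),at_r(c,u,v).round(1))
s=load('side0')
for n,u,v,z in [('post',382,174,132),('holder',235,273,90)]: print(n,at_z(s,u,v,z).round(1))
```

```text
post [549.  128.5 132. ] [549.1 128.7 130.8]
holder [ 564.7 -140.8   90. ] [ 566.6 -148.7   33.2]
knob [ 596.1 -162.1   72. ] [ 596.  -161.7   74.4]
bigpost [453.3 170.8 150. ] [455.4 166.  173.8]
post [557.1 125.7 132. ]
holder [ 568.7 -141.8   90. ]
```

View pics/crop0.png

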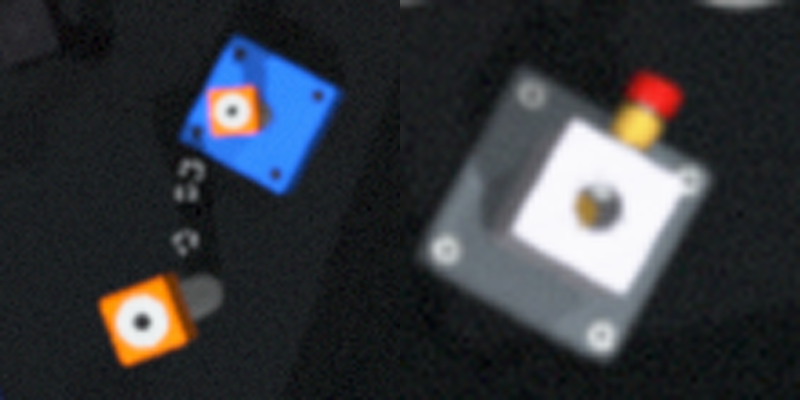

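The head's flats are nearly aligned with the image. Refined pixels: head (259.1,250.5) and bore (414.6,241.4). I'll approach now.

Request:
servo_tool(
  motion=[
    [[0.45,0.86,0.2,0,0,0.37,0],[0.45,0.86,0.2,0,0,0.37,0],[0.45,0.86,0.2,0,0,0.37,0],[0.45,0.86,0.2,0,0,0.37,0],[0.45,0.86,0.2,0,0,0.37,0],[0.45,0.86,0.2,0,0,0.37,0],[0.45,0.86,0.2,0,0,0.37,0],[0.45,0.86,0.2,0,0,0.37,0],[0.45,0.86,0.2,0,0,0.37,0],[0.45,0.86,0.2,0,0,0.37,0]],
  ],
)

```text
clock: 1.1
eef_pos: [443.6, -72.7, 305.9]
eef_rot: [3.141, -0.0, 1.571]
wrist_force: [1.0, -0.8, 0.3]
finger_gap: 94.0
finger_force: 0.0
```

Request:
servo_tool(
  motion=[
    [[0.21,0.41,0,0,0,0,0],[0.21,0.41,0,0,0,0,0],[0.21,0.41,0,0,0,0,0],[0.21,0.41,0,0,0,0,0],[0.21,0.41,0,0,0,0,0],[0.21,0.41,0,0,0,0,0],[0.21,0.41,0,0,0,0,0]],
  ],
)

```text
clock: 1.8
eef_pos: [547.9, 130.3, 304.8]
eef_rot: [-3.14, 0.0, 1.571]
wrist_force: [-0.2, 0.1, 0.3]
finger_gap: 93.8
finger_force: 0.0
```

Run:
```python
from h import *
c=snap('wrist','w1'); print(c['cam_to_world'].round(3).tolist()); s=manip.read_state(); print(s['clock'],s['eef_pos'],s['eef_rot'],s['joints'])
```

```text
[[1.0, 0.001, -0.002, 548.764], [-0.0, -0.962, -0.272, 208.771], [-0.002, 0.272, -0.962, 484.629], [0.0, 0.0, 0.0, 1.0]]
1.85 [547.88107267 129.6050001  305.19799851] [-3.14103348e+00  2.82657192e-04  1.57010575e+00] [ 1.67321445e-01  2.76498273e-01  1.32239319e+00 -1.85240853e-04
  1.54329976e+00  1.68017250e-01]
```

View pics/w1.png

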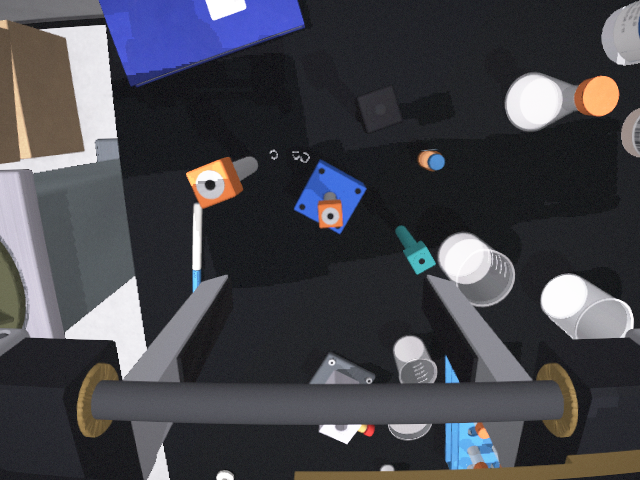

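The head is at about (330,216), its top ring centred on the same point. I'll get the top face's outline by colour and take its position and angle.

Run:
```python
from h import *
c=load('w1'); t=load('top0')
print('top post',at_z(t,259.1,250.5,132).round(1),'bore',at_z(t,414.65,241.4,90).round(1))
print('wrist post',at_z(c,330,216,132).round(1))
f=c['frame'][195:240,305:360,::-1]
# top-face via range: plot points near z 132
P=[];
for v in range(195,240):
  for u in range(305,360):
    if c['range_z'][v,u]>0:
      p=at_r(c,u,v)
      if 126<p[2]<140:P.append(p)
P=np.array(P);print(len(P),P.mean(0),P.min(0),P.max(0))
print(cv2.minAreaRect(P[:,:2].astype(np.float32)))
cv2.imwrite('pics/crop1.png',cv2.resize(f,None,fx=12,fy=12,interpolation=cv2.INTER_CUBIC))
```

```text
top post [549.9 130.1 132. ] bore [ 564.  -141.9   90. ]
wrist post [550.7 128.9 132. ]
587 [550.21574322 130.59257349 132.55739621] [538.84975793 118.25637655 126.0903188 ] [561.80206576 141.40127048 135.61019237]
((550.2562255859375, 129.8037872314453), (21.97245979309082, 22.12270164489746), 4.0361857414245605)
```

View pics/crop1.png

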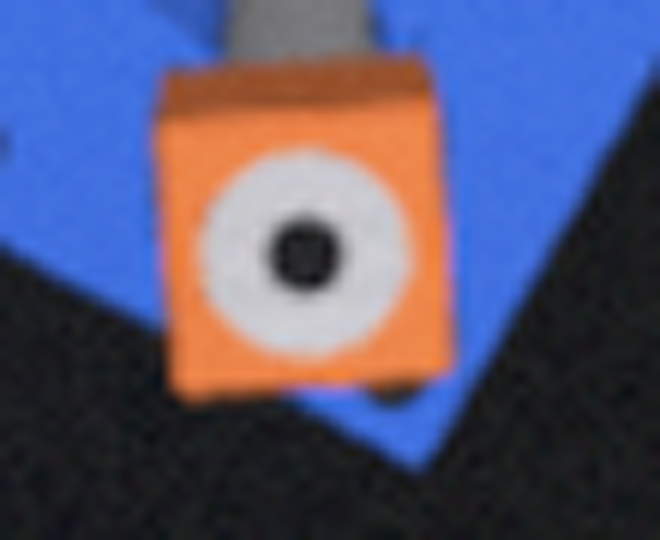

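Request:
servo_tool(
  motion=[
    [[0.0044,-0.001,-0.1,0,0,0.022,0],[0.0044,-0.001,-0.2,0,0,0.022,0],[0.0044,-0.001,-0.28,0,0,0.022,0],[0.0044,-0.001,-0.35,0,0,0.022,0],[0.0044,-0.001,-0.406,0,0,0.022,0],[0.0044,-0.001,-0.406,0,0,0.022,0.3],[0.0044,-0.001,-0.406,0,0,0.022,0.6],[0.0044,-0.001,-0.406,0,0,0.022,0.8],[0.0044,-0.001,-0.406,0,0,0.022,1],[0.0044,-0.001,-0.406,0,0,0.022,1]],
  ],
  newtons=30,
)

```text
clock: 2.85
eef_pos: [550.7, 129.6, 103.6]
eef_rot: [3.14, -0.0, 1.639]
wrist_force: [-0.2, -0.4, 0.3]
finger_gap: 57.5
finger_force: 0.0
```

Request:
servo_tool(
  motion=[
    [[0,0,0,0,0,0,1],[0,0,0,0,0,0,1],[0,0,0,0,0,0,1],[0,0,0,0,0,0,1]],
  ],
)

```text
clock: 3.25
eef_pos: [550.3, 129.6, 102.4]
eef_rot: [-3.142, 0.0, 1.639]
wrist_force: [-0.3, -0.6, 0.4]
finger_gap: 25.4
finger_force: 0.0
```

Request:
servo_tool(
  motion=[
    [[0,0,0,0,0,0,1],[0,0,0,0,0,0,1],[0,0,0,0,0,0,1],[0,0,0,0,0,0,1]],
  ],
)

```text
clock: 3.65
eef_pos: [550.3, 129.6, 102.4]
eef_rot: [-3.142, -0.0, 1.639]
wrist_force: [0.2, 0.2, -0.6]
finger_gap: 21.9
finger_force: 30.0
```

Request:
servo_tool(
  motion=[
    [[0,0,0.01,0,0,0,1],[0,0,0.03,0,0,0,1],[0,0,0.05,0,0,0,1],[0,0,0.08,0,0,0,1],[0,0,0.13,0,0,0,1],[0,0,0.18,0,0,0,1],[0,0,0.22,0,0,0,1],[0,0,0.22,0,0,0,1],[0,0,0.22,0,0,0,1]],
  ],
)

```text
clock: 4.55
eef_pos: [550.2, 129.6, 212.3]
eef_rot: [3.141, 0.0, 1.639]
wrist_force: [-0.0, -0.3, -1.6]
finger_gap: 21.5
finger_force: 30.0
```

Request:
servo_tool(
  motion=[
    [[0.03,-0.07,0,0,0,0,1],[0.03,-0.16,0,0,0,0,1],[0.03,-0.25,0,0,0,0,1],[0.03,-0.34,0,0,0,0,1],[0.03,-0.43,0,0,0,0,1],[0.03,-0.52,0,0,0,0,1],[0.03,-0.6,0,0,0,0,1],[0.03,-0.67,0,0,0,0,1],[0.03,-0.7,0,0,0,0,1],[0.03,-0.7,0,0,0,0,1]],
  ],
)

```text
clock: 5.55
eef_pos: [564.7, -221.6, 211.0]
eef_rot: [-3.14, -0.001, 1.637]
wrist_force: [-0.1, 0.4, -2.2]
finger_gap: 21.8
finger_force: 30.0
```

Request:
servo_tool(
  motion=[
    [[0,0,0,0,0,0,1],[0,0,0,0,0,0,1],[0,0,0,0,0,0,1]],
  ],
)

```text
clock: 5.85
eef_pos: [565.5, -219.2, 212.5]
eef_rot: [3.142, -0.0, 1.641]
wrist_force: [0.3, -0.6, -1.7]
finger_gap: 21.7
finger_force: 30.0
```

Run:
```python
from h import *
c=snap('wrist','w2'); print(c['cam_to_world'].round(3).tolist()); s=manip.read_state(); print(s['clock'],s['eef_pos'],s['eef_rot'],s['joints'])
```

```text
[[0.998, 0.067, 0.018, 560.608], [0.069, -0.96, -0.271, -140.989], [-0.001, 0.271, -0.962, 392.365], [0.0, 0.0, 0.0, 1.0]]
5.9 [ 565.5097685  -219.39420167  212.54404895] [ 3.14147543e+00 -9.43363557e-06  1.64059722e+00] [-4.30486824e-01  4.22159479e-01  1.33933301e+00  6.56984577e-05
  1.38000183e+00 -5.00300171e-01]
```

View pics/w2.png

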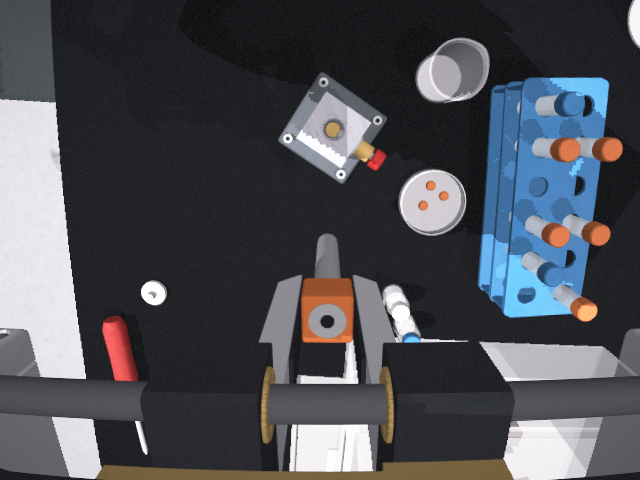

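The bore mouth is at about (334,130), the head's ring centre at (327,322), and the foot at about (327,240). An enlarged crop will sharpen the bore.

Run:
```python
from h import *
c=load('w2'); f=c['frame'][:,:,::-1]
a=cv2.resize(f[100:160,304:364],(600,600),interpolation=cv2.INTER_CUBIC)
cv2.imwrite('pics/crop2.png',a)
for u,v,z in[(334,130,90),(327,322,242),(327,322,90)]: print(at_z(c,u,v,z).round(1))
P=[]
for v in range(80,180):
  for u in range(280,390):
    if c['range_z'][v,u]>0:
      p=at_r(c,u,v)
      if 83<p[2]<97:P.append(p)
P=np.array(P);print(len(P),np.median(P[:,2]),cv2.minAreaRect(P[:,:2].astype(np.float32)))
```

```text
[ 565.7 -143.6   90. ]
[ 566.  -220.6  242. ]
[ 571.5 -301.    90. ]
2602 90.65393165266715 ((565.0232543945312, -143.59292602539062), (40.56684875488281, 40.056854248046875), 60.55244445800781)
```

View pics/crop2.png

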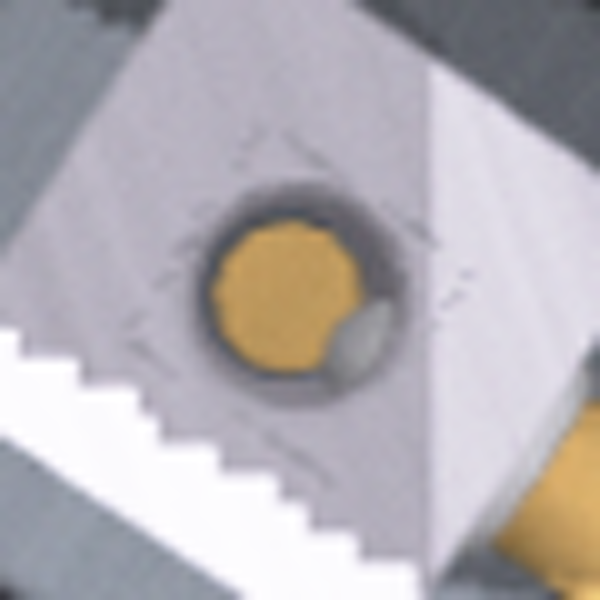

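Request:
servo_tool(
  motion=[
    [[-0.0014,0.06,0,0,0,0,1],[-0.0014,0.12,0,0,0,0,1],[-0.0014,0.154,0,0,0,0,1],[-0.0014,0.154,-0.02,0,0,0,1],[-0.0014,0.154,-0.04,0,0,0,1],[-0.0014,0.154,-0.056,0,0,0,1],[-0.0014,0.154,-0.056,0,0,0,1],[-0.0014,0.154,-0.056,0,0,0,1]],
  ],
)

```text
clock: 6.7
eef_pos: [564.6, -144.0, 184.2]
eef_rot: [-3.141, -0.0, 1.639]
wrist_force: [0.8, -1.2, -1.3]
finger_gap: 21.7
finger_force: 30.0
```

Request:
servo_tool(
  motion=[
    [[0,0,-0.004,0,0,0,1],[0,0,-0.008,0,0,0,1],[0,0,-0.012,0,0,0,1],[0,0,-0.012,0,0,0,1]],
  ],
)

```text
clock: 7.1
eef_pos: [564.5, -143.4, 178.2]
eef_rot: [-3.141, -0.0, 1.639]
wrist_force: [-0.5, -0.3, -1.7]
finger_gap: 21.8
finger_force: 30.0
```

Request:
servo_tool(
  motion=[
    [[0,0.001,-0.004,0,0,0,1],[0,0.001,-0.008,0,0,0,1],[0,0.001,-0.008,0,0,0,1],[0,0.001,-0.008,0,0,0,1]],
  ],
)

```text
clock: 7.5
eef_pos: [564.6, -142.9, 174.4]
eef_rot: [-3.142, -0.0, 1.639]
wrist_force: [-0.3, -0.3, -2.3]
finger_gap: 21.9
finger_force: 30.0
```

Request:
servo_tool(
  motion=[
    [[0,0,-0.004,0,0,0,1],[0,0,-0.008,0,0,0,1],[0,0,-0.008,0,0,0,1],[0,0,-0.008,0,0,0,1]],
  ],
)

```text
clock: 7.9
eef_pos: [564.6, -142.9, 170.4]
eef_rot: [-3.142, -0.0, 1.639]
wrist_force: [-0.6, 0.1, -1.9]
finger_gap: 21.5
finger_force: 30.0
```

Request:
servo_tool(
  motion=[
    [[0,0,-0.003,0,0,0,1],[0,0,-0.006,0,0,0,1],[0,0,-0.008,0,0,0,1],[0,0,-0.008,0,0,0,1]],
  ],
)

```text
clock: 8.3
eef_pos: [564.5, -142.9, 166.2]
eef_rot: [-3.141, -0.0, 1.639]
wrist_force: [-0.1, -0.2, -1.6]
finger_gap: 22.0
finger_force: 30.0
```

Request:
servo_tool(
  motion=[
    [[0,0,-0.003,0,0,0,1],[0,0,-0.006,0,0,0,1],[0,0,-0.006,0,0,0,1]],
  ],
)

```text
clock: 8.6
eef_pos: [564.4, -142.8, 163.2]
eef_rot: [-3.141, -0.0, 1.639]
wrist_force: [-0.5, 0.5, -1.2]
finger_gap: 21.6
finger_force: 30.0
```

Request:
servo_tool(
  motion=[
    [[0,0,-0.003,0,0,0,1],[0,0,-0.006,0,0,0,1],[0,0,-0.006,0,0,0,1]],
  ],
)

```text
clock: 8.9
eef_pos: [564.5, -142.8, 160.6]
eef_rot: [-3.141, -0.0, 1.639]
wrist_force: [-2.5, 0.3, 1.6]
finger_gap: 21.7
finger_force: 30.0
```

Request:
servo_tool(
  motion=[
    [[0,0,-0.003,0,0,0,1],[0,0,-0.005,0,0,0,1],[0,0,-0.005,0,0,0,1]],
  ],
)

```text
clock: 9.2
eef_pos: [564.5, -142.9, 158.0]
eef_rot: [-3.141, -0.0, 1.639]
wrist_force: [-2.9, 1.9, 1.5]
finger_gap: 22.0
finger_force: 30.0
```

Request:
servo_tool(
  motion=[
    [[0,0,-0.003,0,0,0,1],[0,0,-0.005,0,0,0,1],[0,0,-0.005,0,0,0,1]],
  ],
)

```text
clock: 9.5
eef_pos: [564.5, -142.9, 155.3]
eef_rot: [-3.141, -0.0, 1.639]
wrist_force: [-2.7, 0.8, 1.1]
finger_gap: 21.6
finger_force: 30.0
```

Request:
servo_tool(
  motion=[
    [[0,0,-0.003,0,0,0,1],[0,0,-0.005,0,0,0,1],[0,0,-0.005,0,0,0,1]],
  ],
)

```text
clock: 9.8
eef_pos: [564.5, -142.8, 152.6]
eef_rot: [-3.141, -0.0, 1.639]
wrist_force: [-2.6, 1.6, 0.1]
finger_gap: 21.7
finger_force: 30.0
```

Run:
```python
from h import *
c=load('w2')
for u,v in[(332,130),(333,129),(333,131),(331,128)]: print(at_r(c,u,v).round(1))
```

```text
[ 564.8 -144.1   44.2]
[ 565.6 -143.2   45. ]
[ 565.7 -144.9   43.9]
[ 563.8 -142.5   43.8]
```

Request:
servo_tool(
  motion=[
    [[0,0,-0.002,0,0,0,1],[0,0,-0.004,0,0,0,1],[0,0,-0.006,0,0,0,1],[0,0,-0.006,0,0,0,1]],
  ],
  newtons=14,
)

```text
clock: 10.2
eef_pos: [564.7, -143.0, 149.9]
eef_rot: [3.141, 0.0, 1.639]
wrist_force: [-3.1, 0.2, 2.0]
finger_gap: 22.0
finger_force: 14.0
```

Request:
servo_tool(
  motion=[
    [[0,0,-0.002,0,0,0,1],[0,0,-0.004,0,0,0,1],[0,0,-0.004,0,0,0,1]],
  ],
)

```text
clock: 10.5
eef_pos: [564.6, -142.9, 147.8]
eef_rot: [3.142, 0.0, 1.639]
wrist_force: [-1.0, 0.7, 2.4]
finger_gap: 21.9
finger_force: 14.0
```

Request:
servo_tool(
  motion=[
    [[0,0,-0.002,0,0,0,1],[0,0,-0.004,0,0,0,1],[0,0,-0.004,0,0,0,1]],
  ],
)

```text
clock: 10.8
eef_pos: [564.6, -142.9, 145.8]
eef_rot: [-3.142, -0.0, 1.639]
wrist_force: [-2.0, 1.2, 1.5]
finger_gap: 22.0
finger_force: 14.0
```

Request:
servo_tool(
  motion=[
    [[0,0,-0.002,0,0,0,1],[0,0,-0.004,0,0,0,1],[0,0,-0.004,0,0,0,1]],
  ],
)

```text
clock: 11.1
eef_pos: [564.6, -142.9, 143.8]
eef_rot: [-3.141, -0.0, 1.639]
wrist_force: [-1.4, 0.5, 1.5]
finger_gap: 21.9
finger_force: 14.0
```

Depth is about 38.6 mm and the force is steady, so no seat yet. I'll go on.

Request:
servo_tool(
  motion=[
    [[0,0,-0.002,0,0,0,1],[0,0,-0.004,0,0,0,1],[0,0,-0.004,0,0,0,1]],
  ],
)

```text
clock: 11.4
eef_pos: [564.6, -142.9, 141.8]
eef_rot: [-3.141, -0.0, 1.639]
wrist_force: [-1.8, 0.2, 1.4]
finger_gap: 21.6
finger_force: 14.0
```

Request:
servo_tool(
  motion=[
    [[0,0,-0.002,0,0,0,1],[0,0,-0.004,0,0,0,1],[0,0,-0.004,0,0,0,1]],
  ],
)

```text
clock: 11.7
eef_pos: [564.6, -142.9, 139.8]
eef_rot: [-3.141, -0.0, 1.639]
wrist_force: [-2.4, 0.2, 2.3]
finger_gap: 21.8
finger_force: 14.0
```

Depth is about 42.6 mm. I'll take finer steps from here.

Request:
servo_tool(
  motion=[
    [[0,0,-0.002,0,0,0,1],[0,0,-0.003,0,0,0,1],[0,0,-0.003,0,0,0,1]],
  ],
)

```text
clock: 12.0
eef_pos: [564.6, -142.9, 138.4]
eef_rot: [-3.142, -0.0, 1.639]
wrist_force: [-3.4, 1.2, 3.5]
finger_gap: 22.0
finger_force: 14.0
```

Request:
servo_tool(
  motion=[
    [[0,0,-0.002,0,0,0,1],[0,0,-0.003,0,0,0,1],[0,0,-0.003,0,0,0,1]],
  ],
)

```text
clock: 12.3
eef_pos: [564.6, -142.9, 136.8]
eef_rot: [-3.142, -0.0, 1.639]
wrist_force: [-3.2, 1.4, 3.8]
finger_gap: 22.2
finger_force: 14.0
```

The force is rising, so this looks like seat contact. I'll use 0.5 mm steps.

Request:
servo_tool(
  motion=[
    [[0,0,-0.001,0,0,0,1],[0,0,-0.001,0,0,0,1],[0,0,-0.001,0,0,0,1]],
  ],
)

```text
clock: 12.6
eef_pos: [564.6, -142.9, 136.3]
eef_rot: [-3.141, -0.0, 1.639]
wrist_force: [-2.5, 1.2, 3.4]
finger_gap: 22.2
finger_force: 14.0
```

Request:
servo_tool(
  motion=[
    [[0,0,-0.001,0,0,0,1],[0,0,-0.001,0,0,0,1],[0,0,-0.001,0,0,0,1]],
  ],
)

```text
clock: 12.9
eef_pos: [564.6, -142.9, 135.9]
eef_rot: [-3.141, -0.0, 1.639]
wrist_force: [-2.7, 0.2, 3.5]
finger_gap: 21.9
finger_force: 14.0
```

Request:
servo_tool(
  motion=[
    [[0,0,-0.001,0,0,0,1],[0,0,-0.001,0,0,0,1],[0,0,-0.001,0,0,0,1]],
  ],
)

```text
clock: 13.2
eef_pos: [564.6, -142.9, 135.5]
eef_rot: [3.142, -0.0, 1.639]
wrist_force: [-2.9, 0.2, 4.6]
finger_gap: 21.7
finger_force: 14.0
```

Request:
servo_tool(
  motion=[
    [[0,0,-0.001,0,0,0,1],[0,0,-0.001,0,0,0,1],[0,0,-0.001,0,0,0,1]],
  ],
)

```text
clock: 13.5
eef_pos: [564.6, -142.9, 135.0]
eef_rot: [3.142, 0.0, 1.639]
wrist_force: [-3.9, 1.0, 4.2]
finger_gap: 22.1
finger_force: 14.0
```

Request:
servo_tool(
  motion=[
    [[0,0,-0.001,0,0,0,1],[0,0,-0.001,0,0,0,1],[0,0,-0.001,0,0,0,1]],
  ],
)

```text
clock: 13.8
eef_pos: [564.6, -142.9, 134.5]
eef_rot: [3.142, -0.0, 1.639]
wrist_force: [-3.5, 0.5, 4.5]
finger_gap: 22.0
finger_force: 14.0
```

Request:
servo_tool(
  motion=[
    [[0,0,-0.001,0,0,0,1],[0,0,-0.001,0,0,0,1],[0,0,-0.001,0,0,0,1]],
  ],
)

```text
clock: 14.1
eef_pos: [564.7, -142.9, 134.0]
eef_rot: [3.141, 0.0, 1.639]
wrist_force: [-3.3, 1.3, 5.0]
finger_gap: 21.6
finger_force: 14.0
```

Request:
servo_tool(
  motion=[
    [[0,0,-0.001,0,0,0,1],[0,0,-0.001,0,0,0,1],[0,0,-0.001,0,0,0,1]],
  ],
  newtons=25,
)

```text
clock: 14.4
eef_pos: [564.7, -142.9, 133.5]
eef_rot: [3.141, -0.0, 1.639]
wrist_force: [-3.4, 1.3, 5.7]
finger_gap: 21.8
finger_force: 25.0
```

Request:
servo_tool(
  motion=[
    [[0,0,-0.001,0,0,0,1],[0,0,-0.001,0,0,0,1],[0,0,-0.001,0,0,0,1]],
  ],
)

```text
clock: 14.7
eef_pos: [564.7, -142.9, 133.1]
eef_rot: [3.141, 0.0, 1.639]
wrist_force: [-4.0, 1.4, 6.2]
finger_gap: 21.7
finger_force: 25.0
```

```bash
cat >> h.py <<'E'
def headtop(tag):
    c=load(tag); R=c['range_z'][310:334,310:345]; f=c['frame'][310:334,310:345].astype(int)
    return np.median(R), np.median([at_r(c,u,v)[2] for v in range(312,332,2) for u in range(312,344,2)])
E
python3 - <<'E'
from h import *
snap('wrist','w3'); print(headtop('w2'),headtop('w3'), manip.read_state()['eef_pos'])
E
```

```text
(np.float32(164.86073), np.float64(243.3991232237234)) (np.float32(164.87482), np.float64(163.91955099553923)) [ 564.64607704 -142.89150905  133.03298654]
```

Request:
servo_tool(
  motion=[
    [[0,0,-0.001,0,0,0,1],[0,0,-0.001,0,0,0,1],[0,0,-0.001,0,0,0,1]],
  ],
)

```text
clock: 15.05
eef_pos: [564.7, -142.9, 132.7]
eef_rot: [3.141, 0.0, 1.639]
wrist_force: [-4.3, 1.2, 7.8]
finger_gap: 21.9
finger_force: 25.0
```

No slip so far; depth is about 49.7 mm and the force is beginning to climb.

Request:
servo_tool(
  motion=[
    [[0,0,-0.001,0,0,0,1],[0,0,-0.001,0,0,0,1],[0,0,-0.001,0,0,0,1]],
  ],
)

```text
clock: 15.35
eef_pos: [564.7, -143.0, 132.6]
eef_rot: [3.141, 0.0, 1.639]
wrist_force: [-5.5, 0.1, 10.9]
finger_gap: 21.9
finger_force: 25.0
```

Request:
servo_tool(
  motion=[
    [[0,0,-0.001,0,0,0,1],[0,0,-0.001,0,0,0,1],[0,0,-0.001,0,0,0,1]],
  ],
)

```text
clock: 15.65
eef_pos: [564.9, -143.0, 132.5]
eef_rot: [3.141, 0.001, 1.639]
wrist_force: [-5.8, 1.9, 14.4]
finger_gap: 21.6
finger_force: 25.0
```

It's on the solid stop: z holds at 132.5 while the force rises 3.5 N per 0.5 mm. Releasing now.

Request:
servo_tool(
  motion=[
    [[0,0,0,0,0,0,0.6],[0,0,0,0,0,0,0.5],[0,0,0,0,0,0,0.4],[0,0,0,0,0,0,0.3],[0,0,0,0,0,0,0.3],[0,0,0,0,0,0,0.3]],
  ],
)

```text
clock: 16.25
eef_pos: [564.6, -142.9, 131.4]
eef_rot: [-3.142, -0.0, 1.639]
wrist_force: [0.1, 0.2, -0.3]
finger_gap: 65.1
finger_force: 0.0
```

Run:
```python
from h import *
c=snap('wrist','w4'); print(headtop('w3'),headtop('w4')); s=manip.read_state(); print(s['eef_pos'],s['finger_gap'],s['wrist_force'])
```

```text
(np.float32(164.87482), np.float64(163.91955099553923)) (np.float32(163.32626), np.float64(163.62965110561953))
[ 564.62570766 -142.89261725  131.37773485] 65.44716678540784 [0.70887945 0.21976451 0.47840825]
```

Request:
servo_tool(
  motion=[
    [[0,0,0.02,0,0,0,0.3],[0,0,0.06,0,0,0,0.3],[0,0,0.1,0,0,0,0.3],[0,0,0.16,0,0,0,0.3],[0,0,0.2,0,0,0,0.3],[0,0,0.2,0,0,0,0.3],[0,0,0.2,0,0,0,0.3]],
  ],
)

```text
clock: 17.0
eef_pos: [564.5, -142.9, 231.4]
eef_rot: [3.141, 0.0, 1.639]
wrist_force: [-0.2, 0.3, -0.9]
finger_gap: 66.1
finger_force: 0.0
```

Run:
```python
from h import *
c=snap('wrist','w5'); s=manip.read_state(); print(s['eef_pos'],s['wrist_force'],s['clock'])
P=[];f=c['frame'].astype(int)
for v in range(140,340):
  for u in range(270,390):
    if c['range_z'][v,u]>0:
      p=at_r(c,u,v)
      if abs(p[0]-564.6)<9 and abs(p[1]+143)<9 and p[2]>140: P.append(p)
P=np.array(P);print(len(P),np.median(P,0),P[:,2].std())
```

```text
[ 564.30347093 -142.79520968  230.66615953] [ 0.04747785  0.1320729  -0.46881148] 17.05
711 [ 564.55968296 -142.75127449  163.26252592] 0.7361857302835454
```

View pics/w5.png

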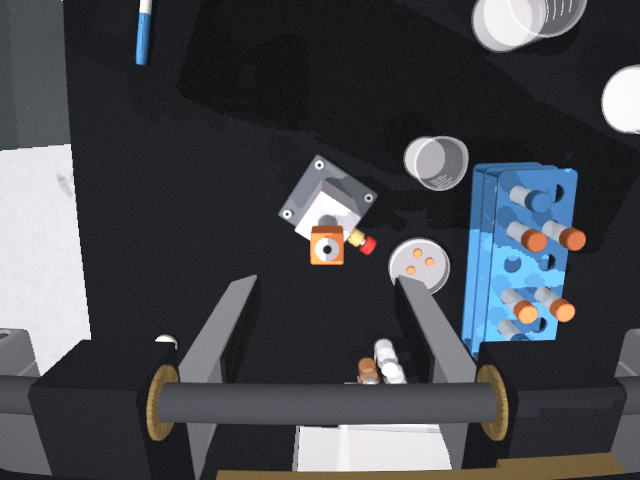

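The post stands upright in the holder with its head at (327,247). The head height is about 163 mm, unchanged after release, and the gripper is clear.

```bash
python3 -c "
from cell import manip
print(manip.sign_off())"
```

```text
the job is handed in; nothing more can be done
None
```

The post is in the holder, pressed to the seat's solid stop at about 50 mm depth with roughly 16 N at most. I released it, its height held steady afterwards with the gripper clear, and the job was handed in after about 17 s on the robot's clock.

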